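Stack a choke on its mounting stud

ROBOT

A 6-joint arm with a two-finger parallel gripper is mounted at the origin on a cart in front of the work surface, level with it; the furniture and walls round the work are solid. World frame = base frame: x ahead of the robot, y to its left, z up, the work surface at z = 0. Lengths are in m, angles in rad, forces in N, time in s.
With the tool pointing down it reaches from about 0.35 to 0.775 m from the base axis. Payload 5.5 kg.
Tool frame: the origin (TCP) lies midway between the tips of the shut fingers; the grasp point (between the pads) lies 19 mm behind it; z points along the fingers, y is the direction in which the jaws open and shut (so a half turn about z gives the same grasp; the last joint's range is limited). The gripper opens to 85 mm and grips with 20 to 120 N. Pads are 22 mm wide; open, the fingers measure 114 mm over their backs; the gripper's body (76 mm by 85 mm) begins 54 mm behind the grasp point. The pads swing forward as they close: fully open they stand 13 mm farther back than shut.
Start: joints at [-0.14, 0.313, 0.046, 1.304, 0, 1.431], TCP at [0.575, -0, 0.231] pointing down, gripper open.
Joint ranges: [-2.76, 2.76], [-0.86, 1.69], [-1.03, 1.26], [-2.2, 2.34], [-1.47, 1.5], [-3.14, 3.14]. Speed limits (rad/s): [2.57, 2.57, 3.14, 3.14, 3.14, 3.14].

INTERFACE

Orientations are given as a unit quaternion [w, x, y, z].
In Python, from workcell import env gives the robot as it stands.
- The arm moves only by the shell command python3 -m creep 'ROWS' [OPENING] [FORCE]. ROWS is JSON, a list of rows, each a list of 6 numbers: the shift along the tool's x, y, z in m, then the turn, a rotation vector about the tool's x, y, z in degrees. A call has exactly 8 rows; each row is the pose to reach, as a shift and turn from the pose commanded when the call began, along the tool's axes at that moment; what a row does not reach only later rows make up. A row lasts 1/10 s, in which the tool goes at most 50 mm and 8.59 degrees, less where a joint would pass 70% of its speed; a pose out of reach is approached as far as the arm can. A call with a gripper value outside its range is refused whole. OPENING is the finger opening in m, from 0 to 0.0854, set as the call begins (- or left out, the last holds). The fingers move at their own pace and stop on an object; FORCE is the grip in N (left out, the last holds). Time passes only in rows, so rows that repeat a pose let the fingers close, or fill a call up. It gives the time, the measured TCP pose, the force and the opening at its end, in the units of the state.
- env.get_state(): the state, without advancing time (a new reading comes with each control period).
- env.read_camera(name): name is "scene" or "side" or "wrist"; returns (picture, depth): 400x640x3 uint8, blue, green, red; 400x640 float32, m along the optical axis (not along the pixel's ray), 0 where there is no reading.
- env.camera_params(name): a dict with "fx", "fy", "cx", "cy" (pixels), "position" and "orientation" of the camera in the world. Camera axes: x right, y up, looking along -z (the intrinsics and any distortion apply to the point x, -y, -z); pixel columns grow to the right and rows downward; lengths in m; the calibration is good to about 2 mm. A picture is of the moment at which its call begins: read the wrist's pose just before it. camera_params takes no time and is no camera call; for the wrist camera it gives the pose at the moment of the call.
- env.hand_in(): hands the job in, once; it reports no verdict.
The state is a dict: "clock": time; "joint_pos": joint angles; "qvel": joint speeds; "tau": joint torques, N m; "tcp_pos": TCP position; "orientation": TCP orientation; "wrist_force": force on the tool from outside, world axes, zero at the start; "ft_torque": the same for the moment, N m; "finger_gap": finger opening in m.
Only numpy, scipy, OpenCV 4.12 (cv2) and the standard library are available. Lean on these libraries where they do the work, as an engineer would, in place of code of your own. Each camera call takes 0.05 s, during which the arm holds its last target. There are 200 camera calls.

TASK

Assemble the choke on the upright stud of the mounting plate, threading the four loose parts over the stud one after another: first the square insulating plate, then the copper-wound core, then the round insulating disc, and last the steel collar on top. Every part must lie flat on the one below with the core centred on the stud; set the brittle core down without dropping it, and leave the bottle, the relay and the capacitor standing where they are.

Things in the scene. Friction and masses are not known exactly. Their poses are not given: they have to be found in the camera images.
- base: fixed aluminium mounting plate, 90 x 90 x 6 mm, screwed down, with an upright threaded brass stud of 8 mm diameter at its centre. The stud's top is 58 mm above the bench; it is full diameter up to 52 mm and tapers to a point above that. Origin: centre of the plate's underside, on the bench, on the stud's axis; z up, x and y along the plate's sides.
- stud_foot (a point): the point on the stud's axis level with the top face of the mounting plate, 6 mm above the bench; axes as the plate's. Fingers that close roughly along world x have room at all four loose parts and at the stud. In the finished stack the undersides are 0 (square plate), 8 (core), 28 (round disc) and 36 mm (steel collar) above it.
- square_plate: loose square insulating plate, black, 56 x 56 x 8 mm, with a 16 mm round hole through its middle. Origin: centre of its underside; z up, x and y along its sides (grip it across two parallel sides). Weighs 35 to 70 g.
- core: loose choke core: a thick grey ring wound with copper wire, 60 mm outside diameter (62 mm over the wire), 24 mm bore, 20 mm high. Brittle. Origin: centre of its underside, on its axis; z up. Weighs 0.13 to 0.25 kg. Grip it across its outside diameter.
- round_disc: loose round insulating disc, black, 45 mm diameter, 8 mm thick, with a 16 mm hole. Origin: centre of its underside; z up. Weighs 20 to 45 g.
- steel_collar: loose steel collar: a plain bare-metal ring, 34 mm outside diameter, 14 mm hole, 10 mm high. The smallest of the four parts. Origin: centre of its underside; z up. Weighs 28 to 56 g.
- bottle: bystander: standing flux bottle with a needle cap, 34 mm diameter, 105 mm tall. Origin: centre of its underside. Taller obstacles, fixed: an oscilloscope (right), a bench supply and soldering stand (left, behind), up to about 0.2 m tall, and a terminal fixture in front, about 60 mm: carry things over them.
- relay: bystander: small cubic plug-in relay, 28 x 30 x 36 mm high. Origin: about the centre of its underside.
- capacitor: bystander: standing cylindrical capacitor, 22 mm diameter, 41 mm tall. Origin: centre of its underside.
Things that resemble listed ones, but are neither listed nor needed, are in the scene too. Leave any yellow look-alike of the round_disc alone. What is shaped like the square_plate but blue is not meant.

How it is judged:
By the outcome, as a careful person would: the job done as asked, in the order asked, and still so for the second after the job is handed in, with the robot touching nothing.
It also fails if it takes over 109 s, if anything falls off the work surface, if the arm or the gripper's body presses on something with over 40 N, if the wrist force passes 120 N, or if a joint passes its speed limit or range.

## Working session

There is one attempt and no reset: what is moved stays moved. The work goes in short steps, Python scripts to look and compute and a shell command to move; the robot and the scene stay as the last step left them, time stands still between calls to the robot, and variables do not carry over. Pictures are saved under pics/ and viewed, about 12 in all and at most 16, crops included, and the job is handed in when it is done.

```bash
mkdir -p pics
cat > h.py <<'E'
import numpy as np,cv2
from scipy.spatial.transform import Rotation as R
from workcell import env
def rot(q): return R.from_quat([q[1],q[2],q[3],q[0]])
def look(name,f):
    p=env.camera_params(name); im,d=env.read_camera(name)
    cv2.imwrite('pics/%s.png'%f,im); np.savez('pics/%s.npz'%f,d=d,im=im,p=np.array(p,dtype=object)); return p,im,d
def load(f):
    z=np.load('pics/%s.npz'%f,allow_pickle=True); return z['p'].item(),z['im'],z['d']
def ray(p,u,v):
    r=np.array([(u-p['cx'])/p['fx'],-(v-p['cy'])/p['fy'],-1.0]); return rot(p['orientation']).apply(r)
def atz(p,u,v,z):
    r=ray(p,u,v);c=np.array(p['position']);return c+r*(z-c[2])/r[2]
def bydepth(p,d,u,v): return np.array(p['position'])+ray(p,u,v)*d[int(v),int(u)]
def proj(p,X):
    c=rot(p['orientation']).inv().apply(np.array(X)-np.array(p['position']))
    return p['cx']+p['fx']*c[0]/-c[2], p['cy']-p['fy']*c[1]/-c[2]
E
python3 - <<'E'
from h import *
print(env.get_state())
for n in ("scene","side","wrist"):
    p,im,d=look(n,n+'0'); print(n,p)
E
```

```text
{'clock': 0.0, 'joint_pos': array([-1.39593076e-01,  3.14018893e-01,  4.49526772e-02,  1.30360505e+00,
       -1.16917832e-05,  1.43120103e+00]), 'qvel': array([-0.00035755,  0.00154126, -0.00030861,  0.00061533,  0.00018535,
        0.00072369]), 'tau': array([-2.90074182e-03, -4.80629075e+01,  2.98531097e+01,  1.95313990e-02,
       -3.83516899e-04, -4.27451073e-05]), 'tcp_pos': array([5.74473314e-01, 6.48113036e-05, 2.30387607e-01]), 'orientation': array([-7.45158713e-04,  7.07105681e-01,  7.07107260e-01, -5.68874954e-04]), 'wrist_force': array([ 0.10589388, -0.08419582,  0.24726313]), 'ft_torque': array([-0.02536479,  0.02294177, -0.03944023]), 'finger_gap': 0.08545122056255193}
scene {'fx': 509.3587479125006, 'fy': 509.3587479125006, 'cx': 316.3188975912587, 'cy': 206.6464884753875, 'position': array([-0.26277804, -0.50677929,  0.71776523]), 'orientation': array([ 0.79569138,  0.43323874, -0.21320322, -0.36568265])}
side {'fx': 366.18646418656346, 'fy': 366.18646418656346, 'cx': 322.0467432957229, 'cy': 200.80642570311903, 'position': array([0.33123521, 0.82629559, 0.55984097]), 'orientation': array([-0.16115617, -0.0756453 ,  0.44179058,  0.87927673])}
wrist {'fx': 313.20857292937455, 'fy': 313.20857292937455, 'cx': 319.806619833116, 'cy': 205.75533030433579, 'position': array([0.57485673, 0.07037726, 0.37223405]), 'orientation': array([ 9.90202316e-01, -1.39637582e-01,  7.58913522e-04,  3.76960716e-04])}
```

View pics/scene0.png

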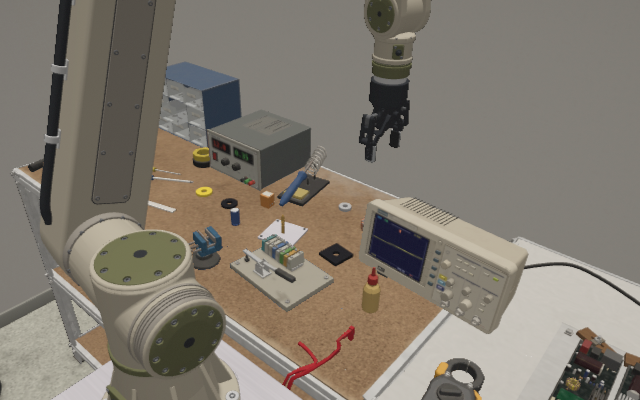

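View pics/wrist0.png

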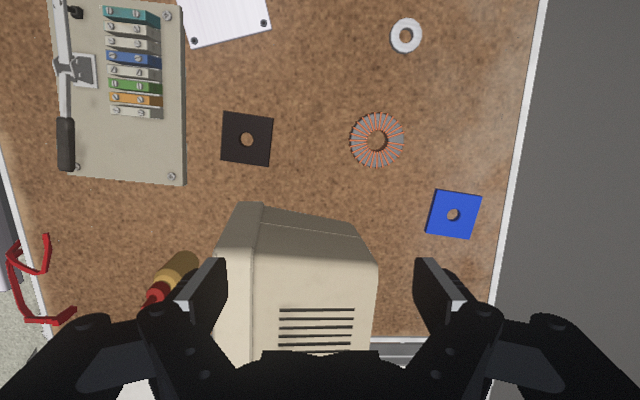

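Wrist picture: black square plate with hole at (247,138), core at (376,140), bare-metal collar at (406,35), blue look-alike square at (453,214), base corner at about (230,20). Scene picture: black ring at (229,203) (round-disc candidate), yellow ring at (204,191) (look-alike), plate at (336,254), collar at (345,206), base and stud at (283,230), bottle at (371,290).

```bash
python3 - <<'E'
from h import *
p,im,d=load('wrist0')
for n,u,v,z in (('plate',247,138,.008),('core',376,140,.02),('collar',406,35,.01),('blue',453,214,.008)): print(n,atz(p,u,v,z),bydepth(p,d,u,v))
p,im,d=load('scene0')
for n,u,v in (('disc',229,203),('yellow',204,191),('studtop',283,218),('studfoot',283,232),('collar',345,206),('relay',267,199),('cap',235,216),('bottle',371,290)): print(n,atz(p,u,v,.008),bydepth(p,d,u,v))
cv2.imwrite('pics/crop1.png',cv2.resize(im[170:300,180:380],None,fx=4,fy=4,interpolation=cv2.INTER_CUBIC))
E
python3 -m creep '[[0.03,0,0,0,0,0],[0.06,0,0,0,0,0],[0.09,0,0,0,0,0],[0.12,0,0,0,0,0],[0.15,0,0,0,0,0],[0.15,0,0,0,0,0],[0.15,0,0,0,0,0],[0.15,0,0,0,0,0]]'
python3 - <<'E'
from h import *
look('wrist','wrist1')
E
```

```text
plate [0.49131304 0.04582964 0.008     ] [ 0.48894265  0.04513315 -0.00233442]
core [0.63629974 0.04456831 0.02      ] [ 0.63993729  0.04304037 -0.00085296]
collar [0.6638592 0.1509944 0.01     ] [ 0.66660212  0.15347889 -0.00116349]
blue [ 0.73662444 -0.04472702  0.008     ] [ 7.40311028e-01 -4.73501747e-02 -3.00677062e-04]
disc [0.47035807 0.3846252  0.008     ] [ 0.48078321  0.3973009  -0.0020928 ]
yellow [0.46662012 0.48108465 0.008     ] [4.74466053e-01 4.91710831e-01 3.65248506e-04]
studtop [0.51272321 0.23078847 0.008     ] [0.46777618 0.18804001 0.04913706]
studfoot [0.46808333 0.18902884 0.008     ] [0.46801043 0.18895944 0.00807079]
collar [0.66259917 0.14880959 0.008     ] [0.6711328  0.15485529 0.00145469]
relay [0.55117859 0.32499736 0.008     ] [0.52965786 0.30300548 0.02676595]
cap [0.43878232 0.3269604  0.008     ] [0.41906103 0.30352347 0.02795194]
bottle [ 0.4368069  -0.09047121  0.008     ] [ 0.38746109 -0.11983586  0.05806389]
clock: 0.95
tcp_pos: [0.5749, 0.1493, 0.2311]
orientation: [0.0, 0.707, 0.707, -0.0]
wrist_force: [-1.4, -0.6, -0.5]
finger_gap: 0.0857
```

View pics/crop1.png

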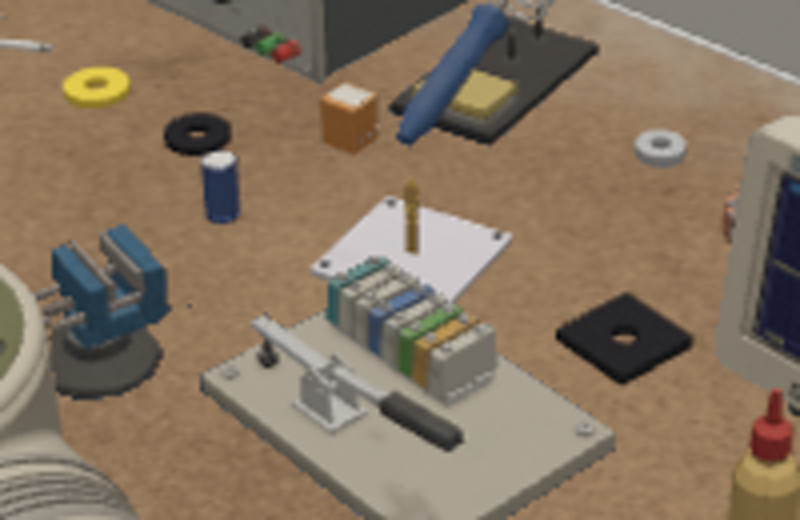

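View pics/wrist1.png

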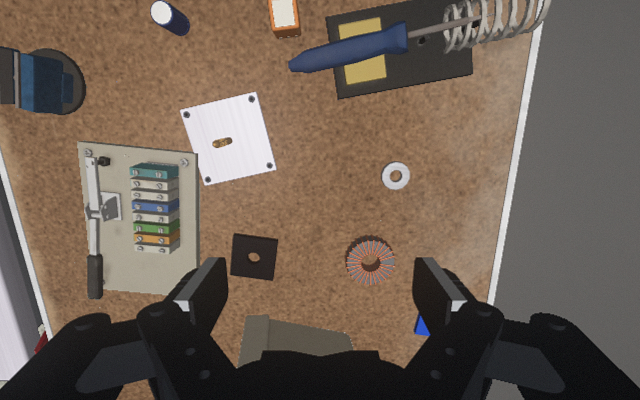

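Wrist 1: base with screws near (186,115), (251,100), (269,166), (208,181) and stud at (222,142); plate hole (254,257), core (371,262), collar (396,176); capacitor (170,17), relay (285,15). The crop confirms black disc (behind capacitor) versus yellow one.

```bash
cat >> h.py <<'E'
def ortho(f,x0,x1,y0,y1,z,s=0.0005):
    p,im,d=load(f); q=[(x0,y0),(x1,y0),(x1,y1),(x0,y1)]
    src=np.float32([proj(p,(a,b,z)) for a,b in q]); dst=np.float32([((a-x0)/s,(y1-b)/s) for a,b in q])
    return cv2.warpPerspective(im,cv2.getPerspectiveTransform(src,dst),(int((x1-x0)/s),int((y1-y0)/s)),flags=cv2.INTER_CUBIC)
def tri(a,b): # [(p,u,v)] two rays -> point
    A=[];B=[]
    for p,u,v in (a,b):
        r=ray(p,u,v);r/=np.linalg.norm(r);M=np.eye(3)-np.outer(r,r);A.append(M);B.append(M@np.array(p['position']))
    return np.linalg.lstsq(np.vstack(A),np.hstack(B),rcond=None)[0]
E
python3 - <<'E'
from h import *
p0,p1=load('wrist0')[0],load('wrist1')[0]
for n,a,b in (('plate',(247,138.5),(254,257)),('core',(376.5,140),(371,262)),('collar',(406,35.5),(396,176))):
    print(n,tri((p0,*a),(p1,*b)))
for f in('wrist0','wrist1'):
    o=ortho(f,.44,.54,.0,.09,.008); m=(o.max(2)<75).astype(np.uint8); m=cv2.morphologyEx(m,cv2.MORPH_OPEN,np.ones((5,5)))
    c,_=cv2.findContours(m,cv2.RETR_EXTERNAL,cv2.CHAIN_APPROX_NONE); c=max(c,key=cv2.contourArea); r=cv2.minAreaRect(c)
    print(f,'plate',.44+r[0][0]*.0005,.09-r[0][1]*.0005,np.array(r[1])*.0005,r[2])
s=[atz(p1,*c,.006) for c in((186,115),(251,100),(269.5,166),(207,181))]; print('base',np.round(s,4),np.mean(s,0),np.degrees(np.arctan2(*(s[1]-s[0])[[1,0]])))
p,im,_=load('wrist1')
a=ortho('wrist1',.40,.70,.02,.24,.006)
cv2.imwrite('pics/o1.png',a)
E
```

```text
plate [0.49050669 0.04504325 0.00469541]
core [0.63800954 0.04437858 0.01746024]
collar [0.66464994 0.1510046  0.00789507]
wrist0 plate 0.4903496322631836 0.04449755477905273 [0.05651772 0.05562767] 8.530765533447266
wrist1 plate 0.49045647048950197 0.046642494201660153 [0.0560504  0.05898401] 8.652542114257812
base [[0.4245 0.2201 0.006 ]
 [0.4986 0.2361 0.006 ]
 [0.5158 0.1625 0.006 ]
 [0.4405 0.1446 0.006 ]] [0.46984766 0.1908514  0.006     ] 12.184316787416865
```

View pics/o1.png

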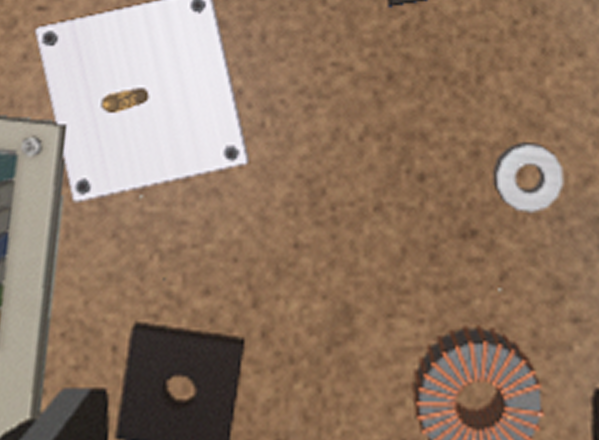

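```bash
python3 -m creep '[[-0.03,-0.024,0,0,0,2],[-0.06,-0.048,0,0,0,4],[-0.09,-0.072,0.0,0,0,8.6],[-0.1045,-0.0845,0.02,0,0,8.6],[-0.1045,-0.0845,0.05,0,0,8.6],[-0.1045,-0.0845,0.08,0,0,8.6],[-0.1045,-0.0845,0.09,0,0,8.6],[-0.1045,-0.0845,0.09,0,0,8.6]]' 0.068 40
python3 - <<'E'
from h import *
print(env.get_state()['tcp_pos'])
look('wrist','wrist2');p,im,d=load('wrist2')
o=ortho('wrist2',.43,.55,.0,.12,.008,.0003); cv2.imwrite('pics/t.png',o)
look('side','side2')
E
```

```text
clock: 1.8
tcp_pos: [0.4893, 0.0448, 0.1402]
orientation: [-0.001, 0.759, 0.652, -0.001]
wrist_force: [-0.1, 0.0, 1.2]
finger_gap: 0.068
[0.48933616 0.04484028 0.1402138 ]
```

View pics/wrist2.png

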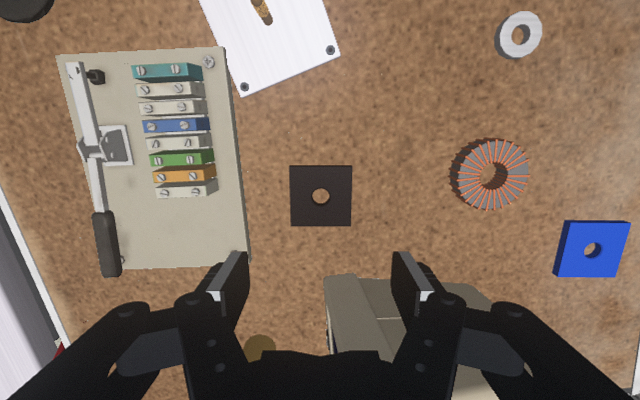

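Wrist 2: plate (290–352, 165–226), hole at (321,196), sides parallel to the image and centred between the fingers (about 232 and 408). Descend.

```bash
python3 - <<'E'
from h import *
p=load('wrist2')[0]; print(atz(p,321,196,.008), atz(p,321,195.5,.008))
E
python3 -m creep '[[0,0,0.03,0,0,0],[0,0,0.06,0,0,0],[0,0,0.09,0,0,0],[0,0,0.11,0,0,0],[0,0,0.125,0,0,0],[0,0,0.129,0,0,0],[0,0,0.133,0,0,0],[0,0,0.133,0,0,0]]'
python3 - <<'E'
from h import *
look('side','side3');p,im,d=load('side3')
u,v=map(int,proj(p,(.49,.045,.02)));print(u,v)
cv2.imwrite('pics/s3.png',cv2.resize(im[v-50:v+30,u-60:u+60],None,fx=6,fy=6,interpolation=cv2.INTER_CUBIC))
E
```

```text
[0.49017869 0.04531119 0.008     ] [0.4902481  0.04577094 0.008     ]
clock: 2.7
tcp_pos: [0.4916, 0.0455, 0.0092]
orientation: [0.001, 0.758, 0.652, 0.001]
wrist_force: [0.1, -0.4, 0.5]
finger_gap: 0.0681
368 186
```

View pics/s3.png

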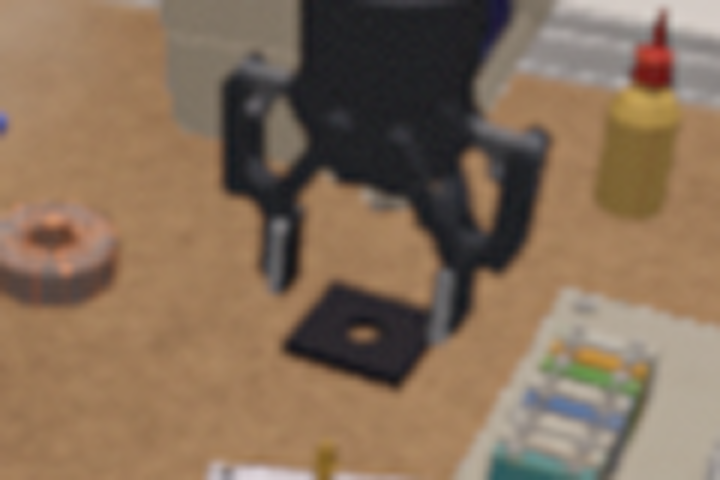

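Side crop: both fingers straddle the plate, tips still roughly 15–20 mm above the bench, left finger at (280,285), right (440,335).

```bash
python3 -m creep '[[0,0,0.004,0,0,0],[0,0,0.008,0,0,0],[0,0,0.01,0,0,0],[0,0,0.012,0,0,0],[0,0,0.013,0,0,0],[0,0,0.014,0,0,0],[0,0,0.014,0,0,0],[0,0,0.014,0,0,0]]'
python3 -m creep '[[0,0,0.0005,0,0,0],[0,0,0.001,0,0,0],[0,0,0.0015,0,0,0],[0,0,0.002,0,0,0],[0,0,0.0025,0,0,0],[0,0,0.003,0,0,0],[0,0,0.003,0,0,0],[0,0,0.003,0,0,0]]'
```

```text
clock: 3.55
tcp_pos: [0.4906, 0.0455, -0.0057]
orientation: [0.0, 0.758, 0.652, 0.0]
wrist_force: [-0.1, 0.3, -0.1]
finger_gap: 0.0675
clock: 4.35
tcp_pos: [0.4906, 0.0455, -0.0072]
orientation: [0.0, 0.758, 0.652, 0.0]
wrist_force: [-4.4, -0.4, 15.9]
finger_gap: 0.0681
```

```bash
python3 -m creep '[[0,0,-0.002,0,0,0],[0,0,-0.005,0,0,0],[0,0,-0.005,0,0,0],[0,0,-0.005,0,0,0],[0,0,-0.005,0,0,0],[0,0,-0.005,0,0,0],[0,0,-0.005,0,0,0],[0,0,-0.005,0,0,0]]'
python3 -m creep '[[0,0,0,0,0,0],[0,0,0,0,0,0],[0,0,0,0,0,0],[0,0,0,0,0,0],[0,0,0,0,0,0],[0,0,0,0,0,0],[0,0,0,0,0,0],[0,0,0,0,0,0]]' 0.045 40
```

```text
clock: 5.15
tcp_pos: [0.4905, 0.0455, -0.0038]
orientation: [-0.0, 0.758, 0.652, -0.0]
wrist_force: [0.9, 0.0, 0.2]
finger_gap: 0.0677
clock: 5.95
tcp_pos: [0.4907, 0.0455, -0.0034]
orientation: [0.0, 0.758, 0.652, 0.0]
wrist_force: [-1.1, 0.2, 5.4]
finger_gap: 0.0546
```

```bash
python3 -m creep '[[0,0,-0.005,0,0,0],[0,0,-0.015,0,0,0],[0,0,-0.035,0,0,0],[0,0,-0.06,0,0,0],[0,0,-0.09,0,0,0],[0,0,-0.11,0,0,0],[0,0,-0.12,0,0,0],[0,0,-0.12,0,0,0]]'
python3 - <<'E'
from h import *
look('wrist','wrist4')
E
```

```text
clock: 6.75
tcp_pos: [0.4917, 0.0454, 0.1179]
orientation: [0.001, 0.758, 0.652, 0.001]
wrist_force: [-0.2, -0.4, -0.7]
finger_gap: 0.0547
```

View pics/wrist4.png

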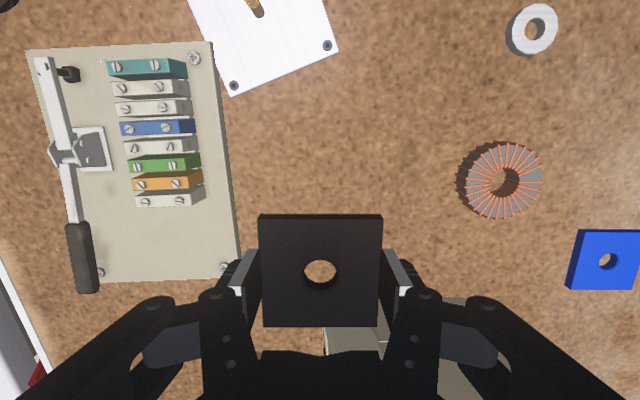

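Wrist 4: plate is held flat and centred, hole at (320,271). Now above the stud, with a stop to look.

```bash
cat >> h.py <<'E'
def delta(target):
    s=env.get_state(); return np.round(rot(s['orientation']).inv().apply(np.array(target)-s['tcp_pos']),4)
E
python3 - <<'E'
from h import *
p=load('wrist4')[0]; print(atz(p,320,271,.1293))
print(delta([.470,.130,.118]),delta([.470,.1912,.118]))
E
```

```text
[0.49207944 0.04693386 0.1293    ]
[ 0.0805 -0.0332 -0.0014] [ 0.141  -0.0424 -0.0014]
```

```bash
python3 -m creep '[[0.02,-0.008,0,0,0,0],[0.04,-0.016,0,0,0,0],[0.06,-0.024,0,0,0,0],[0.075,-0.031,0,0,0,0],[0.0805,-0.0332,0,0,0,0],[0.0805,-0.0332,0,0,0,0],[0.0805,-0.0332,0,0,0,0],[0.0805,-0.0332,0,0,0,0]]'
python3 - <<'E'
from h import *
look('wrist','wrist5');p,im,d=load('wrist5');print(env.get_state()['tcp_pos'])
u,v=map(int,proj(p,(.47,.191,.03)));print(u,v)
x0,y0=max(u-110,0),max(v-80,0);print(x0,y0)
cv2.imwrite('pics/w5.png',cv2.resize(im[y0:y0+180,x0:x0+220],None,fx=3.6,fy=3.3,interpolation=cv2.INTER_CUBIC))
E
```

```text
clock: 7.6
tcp_pos: [0.4699, 0.1293, 0.116]
orientation: [0.0, 0.758, 0.652, -0.0]
wrist_force: [-0.1, 0.7, -0.7]
finger_gap: 0.0549
[0.46997145 0.12935496 0.1161319 ]
306 129
196 49
```

View pics/w5.png

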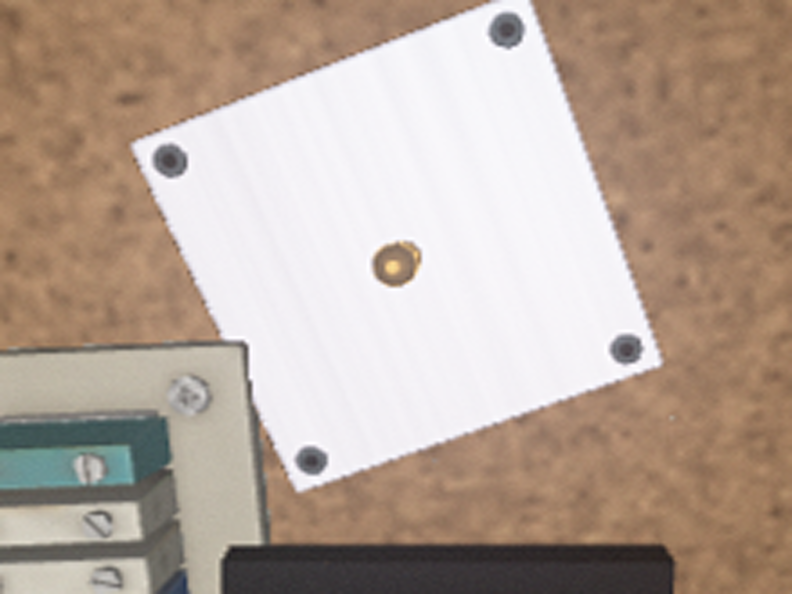

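Wrist 5: looking almost straight down the stud: tip at crop (394,266), screws at (170,160), (507,30), (627,349), (311,460).

Run:
```python
from h import *
p=load('wrist5')[0]
f=lambda x,y:(196+x/3.6,49+y/3.3)
print(atz(p,*f(394,266),.057)); print(np.mean([atz(p,*f(*c),.006) for c in((170,160),(507,30),(627,349),(311,460))],0))
t=np.array([.470,.1912-.0010,.116]);print(delta(t))
```

```text
[0.47043927 0.19193023 0.057     ]
[0.47029052 0.19188694 0.006     ]
[ 0.0602 -0.0091  0.0001]
```

```bash
python3 -m creep '[[0.02,-0.003,0,0,0,0],[0.04,-0.006,0,0,0,0],[0.055,-0.0085,0,0,0,0],[0.0604,-0.0091,0.005,0,0,0],[0.0604,-0.0091,0.02,0,0,0],[0.0604,-0.0091,0.035,0,0,0],[0.0604,-0.0091,0.042,0,0,0],[0.0604,-0.0091,0.042,0,0,0]]'
python3 - <<'E'
from h import *
look('wrist','wrist6');p,im,d=load('wrist6');print(env.get_state()['tcp_pos'])
cv2.imwrite('pics/w6.png',cv2.resize(im[230:310,270:370],None,fx=6,fy=6,interpolation=cv2.INTER_CUBIC))
print(proj(p,(.4703,.1919,.057)))
E
```

```text
clock: 8.45
tcp_pos: [0.4689, 0.1903, 0.0731]
orientation: [-0.001, 0.758, 0.652, -0.001]
wrist_force: [-0.3, 0.3, -0.1]
finger_gap: 0.0548
[0.46949466 0.190556   0.07391824]
(np.float64(321.7642844778279), np.float64(246.55759964208065))
```

View pics/w6.png

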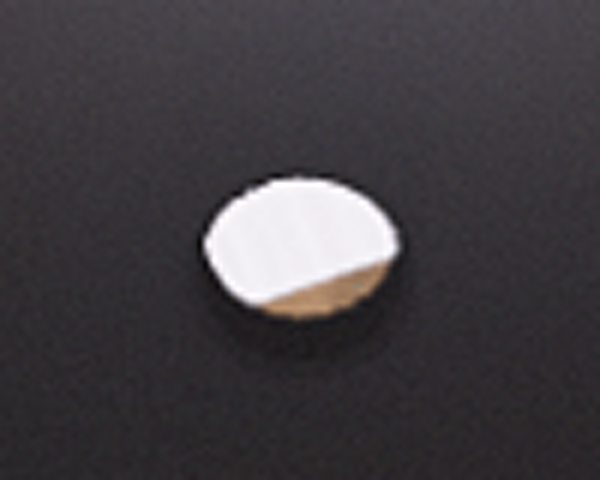

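Crop: the hole shows the base face but not the tip, as expected from the slanted view (tip projects ahead of the hole). Descend while watching the force.

```bash
python3 -m creep '[[0,0,0.006,0,0,0],[0,0,0.01,0,0,0],[0,0,0.014,0,0,0],[0,0,0.018,0,0,0],[0,0,0.022,0,0,0],[0,0,0.026,0,0,0],[0,0,0.03,0,0,0],[0,0,0.03,0,0,0]]'
python3 - <<'E'
from h import *
s=env.get_state();print(s['tcp_pos'],s['wrist_force'])
look('wrist','wrist7');p,im,d=load('wrist7')
cv2.imwrite('pics/w7.png',cv2.resize(im[220:320,260:380],None,fx=5,fy=5,interpolation=cv2.INTER_CUBIC))
E
```

```text
clock: 9.3
tcp_pos: [0.4693, 0.191, 0.0436]
orientation: [-0.0, 0.758, 0.652, -0.0]
wrist_force: [0.3, -0.8, -0.4]
finger_gap: 0.0548
[0.46931061 0.1910257  0.0436333 ] [ 0.33353653 -0.75059826 -0.38568648]
```

View pics/w7.png

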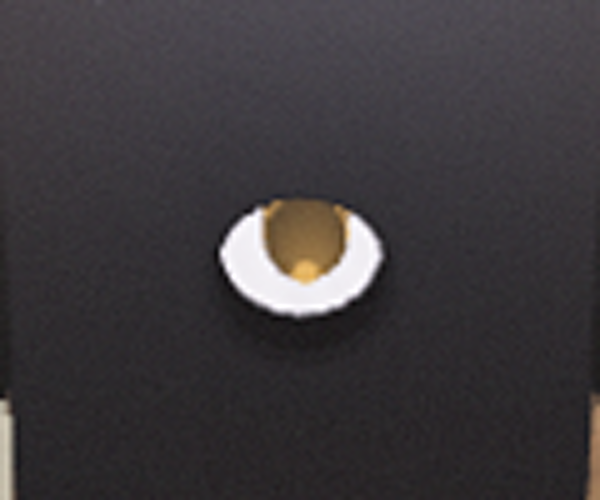

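Crop: the stud is inside the hole, laterally centred (stud 305 vs hole 302). Lower to contact.

```bash
python3 -m creep '[[0,0,0.008,0,0,0],[0,0,0.016,0,0,0],[0,0,0.024,0,0,0],[0,0,0.03,0,0,0],[0,0,0.034,0,0,0],[0,0,0.037,0,0,0],[0,0,0.039,0,0,0],[0,0,0.039,0,0,0]]'
python3 -m creep '[[0,0,0.0005,0,0,0],[0,0,0.001,0,0,0],[0,0,0.0015,0,0,0],[0,0,0.002,0,0,0],[0,0,0.002,0,0,0],[0,0,0.002,0,0,0],[0,0,0.002,0,0,0],[0,0,0.002,0,0,0]]'
```

```text
clock: 10.15
tcp_pos: [0.4697, 0.1911, 0.0051]
orientation: [-0.0, 0.758, 0.652, -0.0]
wrist_force: [0.2, -0.2, -0.4]
finger_gap: 0.0549
clock: 10.95
tcp_pos: [0.4699, 0.1911, 0.0033]
orientation: [0.0, 0.758, 0.652, 0.0]
wrist_force: [-0.6, 0.2, -0.2]
finger_gap: 0.0545
```

```bash
python3 -m creep '[[0,0,0.0005,0,0,0],[0,0,0.001,0,0,0],[0,0,0.0015,0,0,0],[0,0,0.0015,0,0,0],[0,0,0.0015,0,0,0],[0,0,0.0015,0,0,0],[0,0,0.0015,0,0,0],[0,0,0.0015,0,0,0]]'
```

```text
clock: 11.75
tcp_pos: [0.4699, 0.1911, 0.0026]
orientation: [0.0, 0.758, 0.652, 0.0]
wrist_force: [-1.7, -0.6, 8.4]
finger_gap: 0.0546
```

```bash
python3 -m creep '[[0,0,0,0,0,0],[0,0,0,0,0,0],[0,0,0,0,0,0],[0,0,0,0,0,0],[0,0,-0.005,0,0,0],[0,0,-0.02,0,0,0],[0,0,-0.05,0,0,0],[0,0,-0.08,0,0,0]]' 0.068
python3 -m creep '[[0,0,-0.02,0,0,0],[0,0,-0.05,0,0,0],[0,0,-0.05,0,0,0],[0,0,-0.05,0,0,0],[0,0,-0.05,0,0,0],[0,0,-0.05,0,0,0],[0,0,-0.05,0,0,0],[0,0,-0.05,0,0,0]]' 0.08
python3 - <<'E'
from h import *
look('wrist','wrist8')
print(delta([.638,.060,.131]))
E
```

```text
clock: 12.55
tcp_pos: [0.4691, 0.191, 0.0824]
orientation: [-0.0, 0.758, 0.652, -0.001]
wrist_force: [1.1, 0.0, -0.4]
finger_gap: 0.068
clock: 13.35
tcp_pos: [0.4694, 0.191, 0.1311]
orientation: [-0.0, 0.758, 0.652, -0.001]
wrist_force: [0.3, 0.1, -0.6]
finger_gap: 0.0799
[-0.1044  0.1862  0.0002]
```

View pics/wrist8.png

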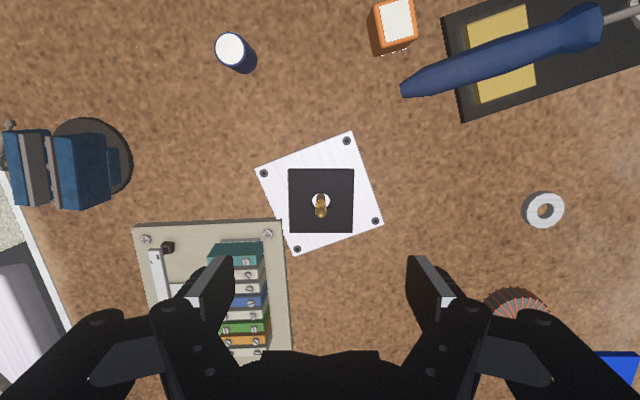

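Wrist 8: plate lies flat on the base, hole (320,200) around the stud; capacitor (235,50) and relay (393,30) are upright. From now on mostly numeric measurement (12 pictures viewed).

Run:
```python
from h import *
p,im,d=load('wrist0')
for u,v in((252,204),(262,210),(300,216),(352,222)): print(bydepth(p,d,u,v),atz(p,u,v,.17))
o=ortho('wrist8',.41,.53,.13,.25,.014); m=(o.max(2)<75).astype(np.uint8); m=cv2.morphologyEx(m,cv2.MORPH_OPEN,np.ones((9,9)))
c,_=cv2.findContours(m,cv2.RETR_EXTERNAL,cv2.CHAIN_APPROX_NONE); c=max(c,key=cv2.contourArea); r=cv2.minAreaRect(c)
print('plate',.41+r[0][0]*.0005,.25-r[0][1]*.0005,np.array(r[1])*.0005,r[2])
p8=load('wrist8')[0]
print('base',np.mean([atz(p8,*c,.006) for c in((263.5,173),(347,141),(376,221),(297,249))],0))
```

```text
[ 0.50127697 -0.02122703  0.04731007] [0.52906038 0.01336236 0.17      ]
[ 0.51288587 -0.02615875  0.05330766] [0.53556046 0.00916292 0.17      ]
[ 0.55301687 -0.03374657  0.0504527 ] [0.56113075 0.00493722 0.17      ]
[ 0.61506397 -0.05897038 -0.00306239] [0.596523   0.00067637 0.17      ]
plate 0.470086799621582 0.19066197967529297 [0.05451512 0.05602324] 8.53076457977295
base [0.47039303 0.19179977 0.006     ]
```

```bash
python3 -m creep '[[-0.018,0.028,0,0,0,0],[-0.036,0.057,0,0,0,-2],[-0.06,0.094,0,0,0,-4],[-0.084,0.132,0,0,0,-6],[-0.108,0.17,0,0,0,-8.6],[-0.1197,0.1885,0,0,0,-8.6],[-0.1197,0.1885,0,0,0,-8.6],[-0.1197,0.1885,0,0,0,-8.6]]' 0.08
python3 - <<'E'
from h import *
p,im,d=look('wrist','wrist9');print(env.get_state()['tcp_pos'],env.get_state()['orientation'])
z=.02
o=ortho('wrist9',.58,.70,.0,.10,z)
hsv=cv2.cvtColor(o,cv2.COLOR_BGR2HSV); cv2.imwrite('pics/core_o.png',cv2.resize(o,None,fx=3,fy=3))
g=cv2.GaussianBlur(cv2.cvtColor(o,cv2.COLOR_BGR2GRAY),(0,0),1.5)
c=cv2.HoughCircles(g,cv2.HOUGH_GRADIENT_ALT,1.5,20,param1=120,param2=.5,minRadius=18,maxRadius=70)
print([(.58+a[0]*.0005,.10-a[1]*.0005,a[2]*.0005) for a in (c[0] if c is not None else [])])
E
```

```text
clock: 14.2
tcp_pos: [0.6379, 0.0443, 0.1311]
orientation: [-0.001, 0.707, 0.707, -0.0]
wrist_force: [-1.3, 0.4, 0.0]
finger_gap: 0.0801
[0.63737812 0.0449485  0.1312658 ] [-6.86044517e-04  7.07094724e-01  7.07118371e-01 -4.35674943e-04]
[(np.float32(0.613), np.float32(0.039249998), np.float32(0.012381924))]
```

View pics/core_o.png

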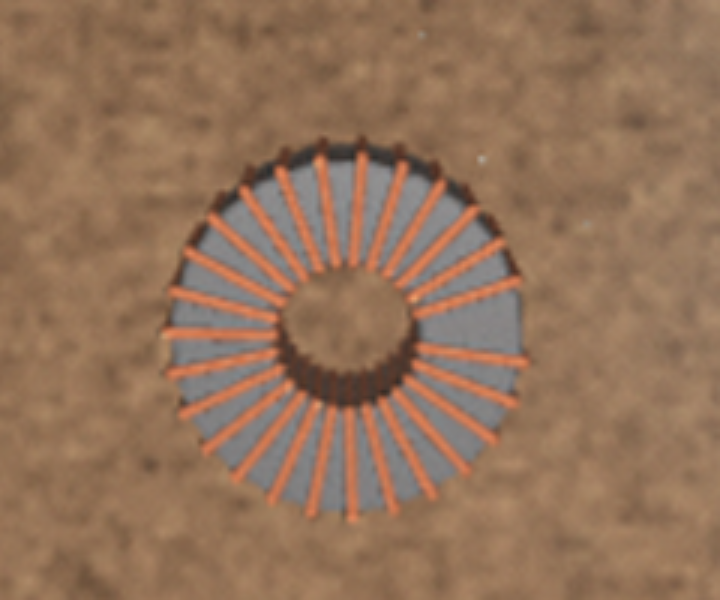

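Core top face circle centre at (346,336) of the 6 px/mm map → (0.6377, 0.0440): right under the TCP.

```bash
python3 -m creep '[[0,0,0.02,0,0,0],[0,0,0.05,0,0,0],[0,0,0.08,0,0,0],[0,0,0.1,0,0,0],[0,0,0.115,0,0,0],[0,0,0.125,0,0,0],[0,0,0.131,0,0,0],[0,0,0.134,0,0,0]]' 0.08
python3 -m creep '[[0,0,0,0,0,0],[0,0,0,0,0,0],[0,0,0,0,0,0],[0,0,0,0,0,0],[0,0,0,0,0,0],[0,0,0,0,0,0],[0,0,0,0,0,0],[0,0,0,0,0,0]]' 0.052 30
```

```text
clock: 15.05
tcp_pos: [0.638, 0.0452, -0.0022]
orientation: [0.0, 0.707, 0.707, 0.0]
wrist_force: [-0.6, -1.5, 0.2]
finger_gap: 0.0801
clock: 15.85
tcp_pos: [0.6388, 0.0447, -0.0011]
orientation: [0.0, 0.707, 0.707, 0.001]
wrist_force: [-1.4, 1.0, 5.7]
finger_gap: 0.0593
```

```bash
python3 -m creep '[[0,0,-0.003,0,0,0],[0,0,-0.01,0,0,0],[0,0,-0.025,0,0,0],[0,0,-0.05,0,0,0],[0,0,-0.08,0,0,0],[0,0,-0.105,0,0,0],[0,0,-0.12,0,0,0],[0,0,-0.125,0,0,0]]'
python3 -m creep '[[0.02,-0.022,0,0,0,0],[0.045,-0.05,0,0,0,0],[0.07,-0.08,0,0,0,0],[0.095,-0.11,0,0,0,0],[0.12,-0.138,0,0,0,0],[0.138,-0.158,0,0,0,0],[0.1435,-0.165,0,0,0,0],[0.1435,-0.165,0,0,0,0]]'
python3 - <<'E'
from h import *
p,im,d=look('wrist','wrist10');s=env.get_state();print(s['tcp_pos'],s['wrist_force'],s['finger_gap'],delta([.4703,.1917,.12]))
t=s['tcp_pos'];a=t[2]+.0225;o=ortho('wrist10',t[0]-.05,t[0]+.05,t[1]-.05,t[1]+.05,a);cv2.imwrite('pics/w10.png',cv2.resize(o,None,fx=3,fy=3))
E
```

```text
clock: 16.65
tcp_pos: [0.6395, 0.0445, 0.1253]
orientation: [0.001, 0.707, 0.707, 0.001]
wrist_force: [-0.4, -0.8, -2.1]
finger_gap: 0.0591
clock: 17.45
tcp_pos: [0.4721, 0.1886, 0.1224]
orientation: [-0.0, 0.706, 0.708, -0.0]
wrist_force: [0.1, -1.2, -2.1]
finger_gap: 0.0593
[0.47334808 0.18806047 0.12259281] [ 0.60268723 -0.1150925  -1.63798812] 0.059204225205048026 [ 0.0036 -0.003   0.0026]
```

View pics/w10.png

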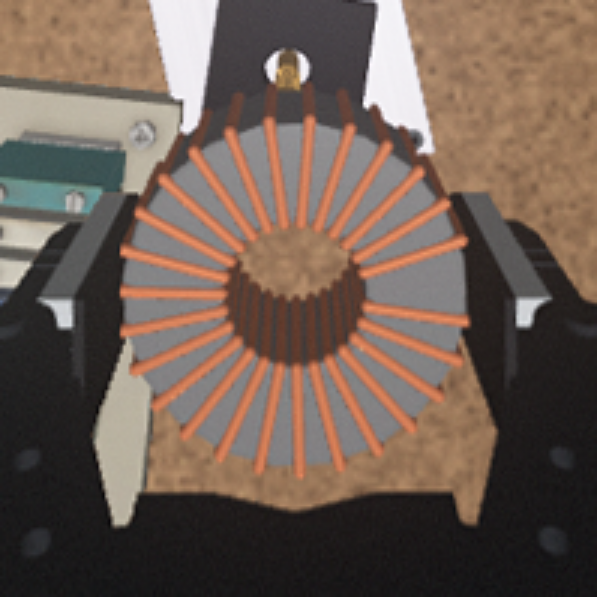

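The core hangs level in the pads, its circle centre about (295,295) in a map centred (300,300) on the TCP.

```bash
python3 -m creep '[[0.0033,-0.002,0.005,0,0,0],[0.0033,-0.002,0.015,0,0,0],[0.0033,-0.002,0.025,0,0,0],[0.0033,-0.002,0.035,0,0,0],[0.0033,-0.002,0.04,0,0,0],[0.0033,-0.002,0.04,0,0,0],[0.0033,-0.002,0.04,0,0,0],[0.0033,-0.002,0.04,0,0,0]]'
python3 - <<'E'
from h import *
for i in range(4):
    p,im,d=look('wrist','wrist11');s=env.get_state();print(s['tcp_pos'],s['wrist_force'][2])
E
```

```text
clock: 18.3
tcp_pos: [0.4717, 0.1915, 0.0832]
orientation: [0.0, 0.707, 0.707, 0.0]
wrist_force: [0.4, 0.3, -2.2]
finger_gap: 0.0596
[0.47174485 0.19149498 0.08330868] -1.6784263157744685
[0.47172792 0.19153144 0.08333254] -2.746097981206823
[0.47163222 0.19151007 0.08328026] -1.6330607950800553
[0.47153338 0.19147712 0.08320304] -2.069074655652888
```

```bash
python3 -m creep '[[0,-0.0012,0.008,0,0,0],[0,-0.0012,0.018,0,0,0],[0,-0.0012,0.03,0,0,0],[0,-0.0012,0.042,0,0,0],[0,-0.0012,0.052,0,0,0],[0,-0.0012,0.06,0,0,0],[0,-0.0012,0.064,0,0,0],[0,-0.0012,0.065,0,0,0]]'
python3 -m creep '[[0,0,0.0005,0,0,0],[0,0,0.001,0,0,0],[0,0,0.0015,0,0,0],[0,0,0.002,0,0,0],[0,0,0.0025,0,0,0],[0,0,0.003,0,0,0],[0,0,0.003,0,0,0],[0,0,0.003,0,0,0]]'
```

```text
clock: 19.3
tcp_pos: [0.4697, 0.1913, 0.0171]
orientation: [-0.0, 0.707, 0.707, -0.0]
wrist_force: [-0.1, -0.7, -0.8]
finger_gap: 0.0591
clock: 20.1
tcp_pos: [0.4701, 0.1914, 0.0148]
orientation: [0.0, 0.707, 0.707, 0.0]
wrist_force: [1.3, 1.0, -1.6]
finger_gap: 0.0595
```

```bash
python3 -m creep '[[0,0,0.0004,0,0,0],[0,0,0.0008,0,0,0],[0,0,0.0012,0,0,0],[0,0,0.0015,0,0,0],[0,0,0.0015,0,0,0],[0,0,0.0015,0,0,0],[0,0,0.0015,0,0,0],[0,0,0.0015,0,0,0]]'
python3 -m creep '[[0,0,0.0003,0,0,0],[0,0,0.0006,0,0,0],[0,0,0.0009,0,0,0],[0,0,0.001,0,0,0],[0,0,0.001,0,0,0],[0,0,0.001,0,0,0],[0,0,0.001,0,0,0],[0,0,0.001,0,0,0]]'
```

```text
clock: 20.9
tcp_pos: [0.4701, 0.1914, 0.0133]
orientation: [0.0, 0.707, 0.707, 0.0]
wrist_force: [-0.8, -0.9, -2.0]
finger_gap: 0.0588
clock: 21.7
tcp_pos: [0.4702, 0.1914, 0.0129]
orientation: [0.0, 0.707, 0.707, 0.0]
wrist_force: [-2.9, -0.9, 6.2]
finger_gap: 0.0593
```

```bash
python3 -m creep '[[0,0,0,0,0,0],[0,0,0,0,0,0],[0,0,0,0,0,0],[0,0,0,0,0,0],[0,0,0,0,0,0],[0,0,-0.01,0,0,0],[0,0,-0.035,0,0,0],[0,0,-0.065,0,0,0]]' 0.076
python3 -m creep '[[0,0,-0.03,0,0,0],[0,0,-0.06,0,0,0],[0,0,-0.065,0,0,0],[0,0,-0.065,0,0,0],[0,0,-0.065,0,0,0],[0,0,-0.065,0,0,0],[0,0,-0.065,0,0,0],[0,0,-0.065,0,0,0]]' 0.06
python3 - <<'E'
from h import *
p,im,d=look('wrist','wrist12');s=env.get_state();print(s['tcp_pos'])
x0,y1=.42,.24;z=.034
o=ortho('wrist12',x0,.52,.14,y1,z);cv2.imwrite('pics/core12.png',cv2.resize(o,None,fx=3,fy=3))
b,g,r=[o[...,i].astype(int) for i in range(3)]
# copper wire mask -> enclosing circle
m=((r-b>70)&(r>150)).astype(np.uint8);m=cv2.morphologyEx(m,cv2.MORPH_OPEN,np.ones((2,2)))
n,l,st,ce=cv2.connectedComponentsWithStats(m)
pts=np.argwhere(np.isin(l,[i for i in range(1,n) if 15<st[i,4]<400]))[:,::-1].astype(np.float32)
sel=pts[np.hypot(pts[:,0]-100,pts[:,1]-98)<75]
c,rad=cv2.minEnclosingCircle(sel);print('core',x0+c[0]*.0005,y1-c[1]*.0005,rad*.0005,len(sel),x0+sel[:,0].mean()*.0005,y1-sel[:,1].mean()*.0005)
q=np.array(atz(p,0,0,z));print(delta([.475,.36,.145]))
E
```

```text
clock: 22.5
tcp_pos: [0.4691, 0.1911, 0.0777]
orientation: [-0.001, 0.707, 0.707, -0.001]
wrist_force: [1.1, -0.3, 0.5]
finger_gap: 0.076
clock: 23.3
tcp_pos: [0.4695, 0.1913, 0.1414]
orientation: [-0.0, 0.707, 0.707, -0.001]
wrist_force: [0.6, 1.3, -1.1]
finger_gap: 0.06
[0.46969045 0.1913043  0.14162738]
core 0.4708002319335937 0.1903066596984863 0.030572587966918946 3286 0.47006923 0.19012827
[ 0.1687  0.0053 -0.0034]
```

```bash
python3 -m creep '[[0.025,0,-0.005,0,0,0],[0.05,0.001,-0.005,0,0,0],[0.08,0.002,-0.005,0,0,0],[0.11,0.003,-0.005,0,0,0],[0.135,0.003,-0.005,0,0,0],[0.15,0.003,-0.005,0,0,0],[0.15,0.003,-0.005,0,0,0],[0.15,0.003,-0.005,0,0,0]]' 0.056
python3 - <<'E'
from h import *
p,im,d=look('wrist','wrist13');s=env.get_state();print(s['tcp_pos'])
ps=load('scene0')[0];print('supply corner',atz(ps,261,188,0),atz(ps,207,150,0))
x0,y1=.43,.44
o=ortho('wrist13',x0,.53,.34,y1,.008);m=(o.max(2)<80).astype(np.uint8);m=cv2.morphologyEx(m,cv2.MORPH_OPEN,np.ones((5,5)))
c,_=cv2.findContours(m,cv2.RETR_EXTERNAL,cv2.CHAIN_APPROX_NONE)
for k in c:
    if cv2.contourArea(k)>1000: (a,b),r=cv2.minEnclosingCircle(k);print('disc?',x0+a*.0005,y1-b*.0005,r*.0005,cv2.contourArea(k)*.25)
cv2.imwrite('pics/w13.png',np.hstack([im,cv2.resize(o,(400,400))])[:, :1040])
E
```

```text
clock: 24.15
tcp_pos: [0.4728, 0.341, 0.1469]
orientation: [0.0, 0.707, 0.707, -0.001]
wrist_force: [0.1, -0.6, -0.2]
finger_gap: 0.0557
[0.47290252 0.34058961 0.14703841]
supply corner [0.59111788 0.38812062 0.        ] [0.64571289 0.68458352 0.        ]
disc? 0.4751045455932617 0.3908019485473633 0.021803468704223634 1233.625
```

```bash
python3 -m creep '[[0.02,0.001,0,0,0,0],[0.04,0.002,0.005,0,0,0],[0.05,0.0022,0.015,0,0,0],[0.05,0.0022,0.025,0,0,0],[0.05,0.0022,0.03,0,0,0],[0.05,0.0022,0.03,0,0,0],[0.05,0.0022,0.03,0,0,0],[0.05,0.0022,0.03,0,0,0]]' 0.056
python3 - <<'E'
from h import *
p,im,d=look('wrist','wrist14');s=env.get_state();print(s['tcp_pos'])
x0,y1=.43,.44
for f in('wrist13','wrist14'):
  o=ortho(f,x0,.52,.34,y1,.008)
  for T in(70,85,100):
    m=(o.max(2)<T).astype(np.uint8);m=cv2.morphologyEx(m,cv2.MORPH_OPEN,np.ones((5,5)))
    c,_=cv2.findContours(m,cv2.RETR_EXTERNAL,cv2.CHAIN_APPROX_NONE);k=max(c,key=cv2.contourArea);e=cv2.fitEllipse(k);B=cv2.boundingRect(k)
    print(f,T,x0+e[0][0]*.0005,y1-e[0][1]*.0005,np.array(e[1])*.0005,np.array(B)*.0005)
cv2.imwrite('pics/d14.png',cv2.resize(np.vstack([cv2.resize(im,(720,450))]),None,fx=1,fy=1))
E
```

```text
clock: 25.0
tcp_pos: [0.4756, 0.3911, 0.1177]
orientation: [0.0, 0.707, 0.707, 0.0]
wrist_force: [0.4, 1.0, 1.1]
finger_gap: 0.0562
[0.47563734 0.39121986 0.11786159]Traceback (most recent call last):
  File "<stdin>", line 8, in <module>
ValueError: max() iterable argument is empty
```

Run:
```python
from h import *
x0,y1=.43,.43
for f in('wrist13','wrist14'):
  o=ortho(f,x0,.52,.35,y1,.008)
  g=o.max(2);T,m=cv2.threshold(g,0,1,cv2.THRESH_BINARY_INV+cv2.THRESH_OTSU);m=cv2.morphologyEx(m,cv2.MORPH_OPEN,np.ones((7,7)))
  c,_=cv2.findContours(m,cv2.RETR_EXTERNAL,cv2.CHAIN_APPROX_NONE);k=max(c,key=cv2.contourArea);e=cv2.fitEllipse(k);B=cv2.boundingRect(k)
  print(f,T,x0+e[0][0]*.0005,y1-e[0][1]*.0005,np.array(e[1])*.0005,np.array(B)*.0005,cv2.contourArea(k)*.25)
```

```text
wrist13 121.0 0.47514905548095704 0.39096458435058595 [0.04368755 0.04374451] [0.0235 0.0175 0.044  0.044 ] 1500.5
wrist14 119.0 0.4752251739501953 0.39189882659912106 [0.04365722 0.04437038] [0.0235 0.016  0.044  0.0445] 1520.625
```

```bash
python3 -m creep '[[0.0004,0,0.02,0,0,0],[0.0004,0,0.05,0,0,0],[0.0004,0,0.08,0,0,0],[0.0004,0,0.1,0,0,0],[0.0004,0,0.11,0,0,0],[0.0004,0,0.115,0,0,0],[0.0004,0,0.117,0,0,0],[0.0004,0,0.119,0,0,0]]' 0.056
python3 -m creep '[[0,0,0,0,0,0],[0,0,0,0,0,0],[0,0,0,0,0,0],[0,0,0,0,0,0],[0,0,0,0,0,0],[0,0,0,0,0,0],[0,0,0,0,0,0],[0,0,0,0,0,0]]' 0.035 30
```

```text
clock: 25.85
tcp_pos: [0.4762, 0.3923, -0.0006]
orientation: [0.0, 0.707, 0.707, 0.001]
wrist_force: [0.7, 0.2, 1.4]
finger_gap: 0.0564
clock: 26.65
tcp_pos: [0.476, 0.3922, -0.0004]
orientation: [0.0, 0.707, 0.707, 0.001]
wrist_force: [-0.6, -0.5, 5.8]
finger_gap: 0.0432
```

```bash
python3 -m creep '[[0,0,-0.003,0,0,0],[0,0,-0.01,0,0,0],[0,0,-0.025,0,0,0],[0,0,-0.05,0,0,0],[0,0,-0.08,0,0,0],[0,0,-0.11,0,0,0],[0,0,-0.13,0,0,0],[0,0,-0.13,0,0,0]]'
python3 -m creep '[[-0.03,-0.001,0,0,0,0],[-0.065,-0.002,0,0,0,0],[-0.1,-0.003,0,0,0,0],[-0.135,-0.004,0,0,0,0],[-0.17,-0.005,0,0,0,0],[-0.19,-0.0055,0,0,0,0],[-0.199,-0.0055,0,0,0,0],[-0.199,-0.0055,0,0,0,0]]'
python3 - <<'E'
from h import *
for i in range(3): p,im,d=look('wrist','wrist15')
s=env.get_state();t=s['tcp_pos'];print(t,s['wrist_force'],s['finger_gap'],delta([.4703,.1925,.083]))
x0,y1=t[0]-.04,t[1]+.04
o=ortho('wrist15',x0,x0+.08,y1-.08,y1,t[2]+.0084);cv2.imwrite('pics/w15.png',o)
g=o.max(2);m=(g<70).astype(np.uint8)
print(cv2.resize(g,(16,16),interpolation=cv2.INTER_AREA))
E
```

```text
clock: 27.45
tcp_pos: [0.4772, 0.393, 0.1322]
orientation: [0.001, 0.707, 0.707, 0.003]
wrist_force: [-0.2, 0.4, -0.3]
finger_gap: 0.0431
clock: 28.25
tcp_pos: [0.4694, 0.192, 0.1277]
orientation: [-0.0, 0.708, 0.706, -0.0]
wrist_force: [-0.1, -0.1, -0.2]
finger_gap: 0.0431
[0.46982326 0.19360678 0.12810041] [-0.55684233  0.55694874 -0.63966898] 0.04270983964204162 [-0.0011  0.0005  0.0451]
[[174 176 181 222 244 176 182 189 187 184 170 219 211 169 168 165]
 [168 168 172 207 224 175 184 172 167 173 175 218 226 171 162 169]
 [152 151 152 163 214 180 171 109 122 144 168 213 242 169 166 167]
 [193 195 186 191 209 163 155  91  86 147 176 231 234 184 167 164]
 [115 124 173 191 208 106  60  65  65  62  98 238 185 187 164 169]
 [ 94  89 170 154 118  58  58  58  58  59  59  96 139 154 165 164]
 [156 102 112  58  57  54  53  81  87  54  54  55  60 103 134 156]
 [105  60  87  42  50  50  81 164 160  96  51  51  44  80  66 104]
 [ 59  82  65  40  48  48  65 156 157  81  48  48  41  57  87  50]
 [ 42 129  59  40  46  46  45  49  51  44  46  46  47  43 137  47]
 [ 40  69  54  69  92  45  45  47  47  45  45  73  86  42  78  38]
 [ 35  34  43 107 163  76  44  44  45  44  64 154 117  42  35  34]
 [ 33  33  41 128 161 163 129  96  95 121 156 154 149  41  33  32]
 [ 31  32  52 157 161 157 165 167 168 164 161 157 158  62  32  30]
 [ 30  30  87 156 165 162 164 162 162 165 155 162 158  97  30  29]
 [ 32  29 131 160 160 165 165 163 159 165 158 156 158 144  28  29]]
```

```bash
python3 -m creep '[[-0.0011,0.0005,0.01,0,0,0],[-0.0011,0.0005,0.03,0,0,0],[-0.0011,0.0005,0.05,0,0,0],[-0.0011,0.0005,0.06,0,0,0],[-0.0011,0.0005,0.068,0,0,0],[-0.0011,0.0005,0.074,0,0,0],[-0.0011,0.0005,0.078,0,0,0],[-0.0011,0.0005,0.078,0,0,0]]'
python3 - <<'E'
from h import *
p,im,d=look('wrist','wrist16');s=env.get_state();t=s['tcp_pos'];print(t,s['wrist_force'],s['finger_gap'])
u,v=map(int,proj(p,t+[0,0,.0084]));cv2.imwrite('pics/w16.png',cv2.resize(im[v-60:v+60,u-80:u+80],None,fx=5,fy=5,interpolation=cv2.INTER_CUBIC))
E
```

```text
clock: 29.2
tcp_pos: [0.4703, 0.1917, 0.0501]
orientation: [-0.0, 0.707, 0.707, -0.0]
wrist_force: [0.0, 0.2, -0.2]
finger_gap: 0.0431
[0.47047911 0.19173537 0.05050008] [ 0.36843754  0.47279365 -0.61967385] 0.042993515290426644
```

View pics/w16.png

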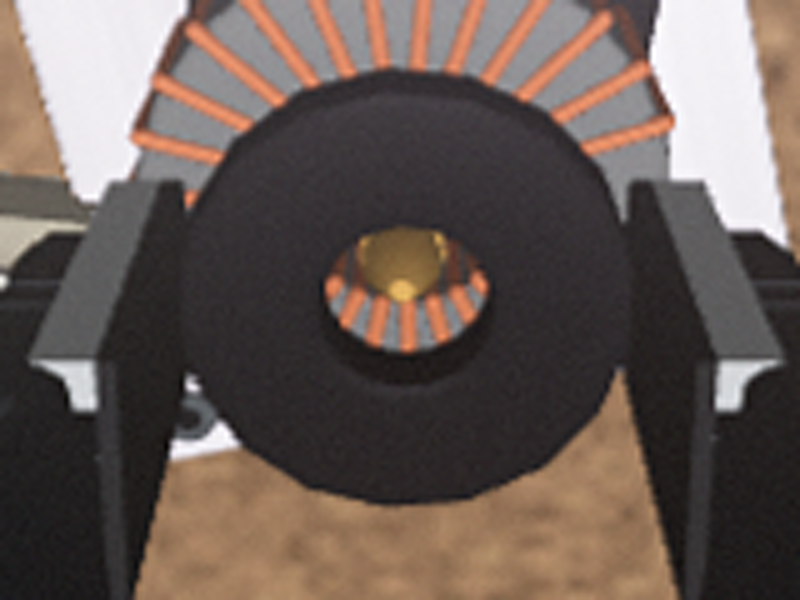

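The black disc is level, the stud tip (402,290) inside its hole and laterally centred; core lies beneath. Lower on.

```bash
python3 -m creep '[[0,0,0.003,0,0,0],[0,0,0.006,0,0,0],[0,0,0.009,0,0,0],[0,0,0.011,0,0,0],[0,0,0.013,0,0,0],[0,0,0.0135,0,0,0],[0,0,0.0135,0,0,0],[0,0,0.0135,0,0,0]]'
python3 -m creep '[[0,0,0.0005,0,0,0],[0,0,0.001,0,0,0],[0,0,0.0015,0,0,0],[0,0,0.002,0,0,0],[0,0,0.002,0,0,0],[0,0,0.002,0,0,0],[0,0,0.002,0,0,0],[0,0,0.002,0,0,0]]'
```

```text
clock: 30.05
tcp_pos: [0.4703, 0.1917, 0.0369]
orientation: [0.0, 0.707, 0.707, 0.0]
wrist_force: [-0.1, -0.2, -0.1]
finger_gap: 0.0429
clock: 30.85
tcp_pos: [0.4703, 0.1917, 0.0348]
orientation: [0.0, 0.707, 0.707, 0.0]
wrist_force: [-0.8, 0.2, -1.1]
finger_gap: 0.0429
```

```bash
python3 -m creep '[[0,0,0.0004,0,0,0],[0,0,0.0008,0,0,0],[0,0,0.001,0,0,0],[0,0,0.001,0,0,0],[0,0,0.001,0,0,0],[0,0,0.001,0,0,0],[0,0,0.001,0,0,0],[0,0,0.001,0,0,0]]'
python3 -m creep '[[0,0,0.0003,0,0,0],[0,0,0.0006,0,0,0],[0,0,0.0008,0,0,0],[0,0,0.0008,0,0,0],[0,0,0.0008,0,0,0],[0,0,0.0008,0,0,0],[0,0,0.0008,0,0,0],[0,0,0.0008,0,0,0]]'
```

```text
clock: 31.65
tcp_pos: [0.4703, 0.1917, 0.0338]
orientation: [0.0, 0.707, 0.707, 0.0]
wrist_force: [0.2, 0.1, 0.3]
finger_gap: 0.0432
clock: 32.45
tcp_pos: [0.4704, 0.1917, 0.0335]
orientation: [0.0, 0.707, 0.707, 0.0]
wrist_force: [-1.8, -0.2, 5.2]
finger_gap: 0.043
```

```bash
python3 -m creep '[[0,0,0,0,0,0],[0,0,0,0,0,0],[0,0,0,0,0,0],[0,0,0,0,0,0],[0,0,0,0,0,0],[0,0,-0.01,0,0,0],[0,0,-0.035,0,0,0],[0,0,-0.065,0,0,0]]' 0.056
python3 -m creep '[[0,0,-0.03,0,0,0],[-0.005,0.03,-0.04,0,0,0],[-0.012,0.06,-0.04,0,0,0],[-0.02,0.1,-0.04,0,0,0],[-0.03,0.14,-0.04,0,0,0],[-0.038,0.18,-0.04,0,0,0],[-0.041,0.194,-0.04,0,0,0],[-0.041,0.194,-0.04,0,0,0]]' 0.046
python3 - <<'E'
from h import *
for i in range(3): p,im,d=look('wrist','wrist17')
s=env.get_state();t=s['tcp_pos'];print(t,s['finger_gap'])
x0,y1=.63,.19
for f in('wrist1','wrist17'):
  o=ortho(f,x0,.70,.115,y1,.010)
  hs=cv2.cvtColor(o,cv2.COLOR_BGR2HSV);m=((hs[...,1]<45)&(hs[...,2]>110)).astype(np.uint8);m=cv2.morphologyEx(m,cv2.MORPH_OPEN,np.ones((5,5)))
  c,_=cv2.findContours(m,cv2.RETR_EXTERNAL,cv2.CHAIN_APPROX_NONE);k=max(c,key=cv2.contourArea);e=cv2.fitEllipse(k)
  print(f,x0+e[0][0]*.0005,y1-e[0][1]*.0005,np.array(e[1])*.0005)
E
```

```text
clock: 33.25
tcp_pos: [0.4693, 0.1914, 0.0984]
orientation: [-0.001, 0.707, 0.707, -0.001]
wrist_force: [0.1, 0.1, 0.1]
finger_gap: 0.056
clock: 34.05
tcp_pos: [0.6663, 0.1497, 0.1378]
orientation: [0.0, 0.708, 0.707, 0.0]
wrist_force: [1.0, -1.0, -1.0]
finger_gap: 0.0459
[0.66317812 0.15089772 0.13815333] 0.0457937655853655
wrist1 0.6636332778930664 0.151910457611084 [0.03240709 0.03292531]
wrist17 0.6642363510131836 0.15186543273925782 [0.03252357 0.03276513]
```

```bash
python3 -m creep '[[0.001,0,0.03,0,0,0],[0.001,0,0.06,0,0,0],[0.001,0,0.09,0,0,0],[0.001,0,0.115,0,0,0],[0.001,0,0.128,0,0,0],[0.001,0,0.132,0,0,0],[0.001,0,0.132,0,0,0],[0.001,0,0.132,0,0,0]]'
python3 - <<'E'
from h import *
s=env.get_state();print(delta([.6643,.1517,-.0005]),s['tcp_pos'])
E
```

```text
clock: 35.0
tcp_pos: [0.6653, 0.152, 0.0078]
orientation: [0.001, 0.707, 0.707, 0.001]
wrist_force: [-0.4, 0.2, -0.2]
finger_gap: 0.0457
[-0.0003 -0.001   0.0083] [0.66527591 0.15195417 0.00779462]
```

```bash
python3 -m creep '[[0,-0.0005,0.003,0,0,0],[0,-0.0005,0.005,0,0,0],[0,-0.0005,0.0065,0,0,0],[0,-0.0005,0.0075,0,0,0],[0,-0.0005,0.0075,0,0,0],[0,-0.0005,0.0075,0,0,0],[0,-0.0005,0.0075,0,0,0],[0,-0.0005,0.0075,0,0,0]]'
python3 -m creep '[[0,0,0,0,0,0],[0,0,0,0,0,0],[0,0,0,0,0,0],[0,0,0,0,0,0],[0,0,0,0,0,0],[0,0,0,0,0,0],[0,0,0,0,0,0],[0,0,0,0,0,0]]' 0.024 30
```

```text
clock: 35.8
tcp_pos: [0.6638, 0.1517, -0.0014]
orientation: [0.0, 0.707, 0.707, 0.0]
wrist_force: [-0.4, 0.3, 0.0]
finger_gap: 0.0462
clock: 36.6
tcp_pos: [0.6644, 0.1518, -0.0005]
orientation: [0.0, 0.707, 0.707, 0.001]
wrist_force: [-1.0, 0.3, 5.4]
finger_gap: 0.0322
```

```bash
python3 -m creep '[[0,0,-0.003,0,0,0],[0,0,-0.01,0,0,0],[0,0,-0.03,0,0,0],[0,0,-0.06,0,0,0],[0,0,-0.09,0,0,0],[0,0,-0.12,0,0,0],[0,0,-0.13,0,0,0],[0,0,-0.13,0,0,0]]'
python3 -m creep '[[0.005,-0.025,0,0,0,0],[0.012,-0.06,0,0,0,0],[0.02,-0.095,0,0,0,0],[0.028,-0.13,0,0,0,0],[0.034,-0.165,0,0,0,0],[0.038,-0.185,0,0,0,0],[0.04,-0.194,0,0,0,0],[0.04,-0.194,0,0,0,0]]'
python3 -m creep '[[0,0,0,0,0,0],[0,0,0.01,0,0,0],[0,0,0.025,0,0,0],[0,0,0.04,0,0,0],[0,0,0.05,0,0,0],[0,0,0.055,0,0,0],[0,0,0.055,0,0,0],[0,0,0.055,0,0,0]]'
python3 - <<'E'
from h import *
for i in range(2): p,im,d=look('wrist','wrist18')
s=env.get_state();t=s['tcp_pos'];print(t,s['wrist_force'],s['finger_gap'],delta([.4703,.1918,.062]))
x0,y1=t[0]-.03,t[1]+.03
o=ortho('wrist18',x0,x0+.06,y1-.06,y1,t[2]+.0105)
hs=cv2.cvtColor(o,cv2.COLOR_BGR2HSV);m=((hs[...,1]<45)&(hs[...,2]>110)).astype(np.uint8);m=cv2.morphologyEx(m,cv2.MORPH_OPEN,np.ones((5,5)))
c,_=cv2.findContours(m,cv2.RETR_EXTERNAL,cv2.CHAIN_APPROX_NONE);k=max(c,key=cv2.contourArea);e=cv2.fitEllipse(k)
print(e[0][0]*.0005-.03,.03-e[0][1]*.0005,np.array(e[1])*.0005)
E
```

```text
clock: 37.4
tcp_pos: [0.665, 0.1518, 0.1305]
orientation: [0.001, 0.707, 0.707, 0.001]
wrist_force: [-0.2, -0.6, -0.7]
finger_gap: 0.0323
clock: 38.2
tcp_pos: [0.4682, 0.1918, 0.1274]
orientation: [-0.001, 0.707, 0.707, -0.001]
wrist_force: [0.1, 0.6, -0.8]
finger_gap: 0.0321
clock: 39.0
tcp_pos: [0.4702, 0.1917, 0.0737]
orientation: [0.0, 0.707, 0.707, 0.0]
wrist_force: [-0.8, -0.7, -0.4]
finger_gap: 0.0327
[0.47044824 0.19180718 0.07413134] [-0.1300008  -0.40259003 -0.95885965] 0.03229020346669754 [-0.     -0.0002  0.0121]
6.762695312500025e-05 0.0004471111297607404 [0.03176088 0.03243754]
```

```bash
python3 -m creep '[[0,0,0.004,0,0,0],[0,0,0.008,0,0,0],[0,0,0.012,0,0,0],[0,0,0.015,0,0,0],[0,0,0.018,0,0,0],[0,0,0.021,0,0,0],[0,0,0.023,0,0,0],[0,0,0.023,0,0,0]]'
python3 -m creep '[[0,0,0.001,0,0,0],[0,0,0.0025,0,0,0],[0,0,0.004,0,0,0],[0,0,0.005,0,0,0],[0,0,0.006,0,0,0],[0,0,0.007,0,0,0],[0,0,0.007,0,0,0],[0,0,0.007,0,0,0]]'
```

```text
clock: 39.9
tcp_pos: [0.4695, 0.1916, 0.0501]
orientation: [-0.0, 0.707, 0.707, -0.0]
wrist_force: [-0.6, 0.0, -0.0]
finger_gap: 0.0324
clock: 40.7
tcp_pos: [0.4698, 0.1917, 0.0435]
orientation: [0.0, 0.707, 0.707, 0.0]
wrist_force: [-0.3, 0.8, -0.2]
finger_gap: 0.0321
```

```bash
python3 -m creep '[[0,0,0.0005,0,0,0],[0,0,0.001,0,0,0],[0,0,0.0014,0,0,0],[0,0,0.0014,0,0,0],[0,0,0.0014,0,0,0],[0,0,0.0014,0,0,0],[0,0,0.0014,0,0,0],[0,0,0.0014,0,0,0]]'
python3 -m creep '[[0,0,0.0003,0,0,0],[0,0,0.0006,0,0,0],[0,0,0.0008,0,0,0],[0,0,0.0008,0,0,0],[0,0,0.0008,0,0,0],[0,0,0.0008,0,0,0],[0,0,0.0008,0,0,0],[0,0,0.0008,0,0,0]]'
```

```text
clock: 41.5
tcp_pos: [0.4698, 0.1917, 0.0421]
orientation: [0.0, 0.707, 0.707, 0.0]
wrist_force: [-0.5, -0.2, -0.8]
finger_gap: 0.032
clock: 42.3
tcp_pos: [0.4698, 0.1917, 0.0415]
orientation: [0.0, 0.707, 0.707, 0.0]
wrist_force: [-1.5, -1.0, 4.6]
finger_gap: 0.0325
```

Contact at the expected height. Release, rise, look.

```bash
python3 -m creep '[[0,0,0,0,0,0],[0,0,0,0,0,0],[0,0,0,0,0,0],[0,0,0,0,0,0],[0,0,0,0,0,0],[0,0,-0.008,0,0,0],[0,0,-0.03,0,0,0],[0,0,-0.06,0,0,0]]' 0.046
python3 -m creep '[[0,0,-0.03,0,0,0],[0,0,-0.06,0,0,0],[-0.03,0,-0.08,0,0,0],[-0.06,0,-0.1,0,0,0],[-0.06,0,-0.1,0,0,0],[-0.06,0,-0.1,0,0,0],[-0.06,0,-0.1,0,0,0],[-0.06,0,-0.1,0,0,0]]'
python3 - <<'E'
from h import *
p,im,d=look('wrist','wrist19');ps,i2,_=look('side','side19');p3,i3,_=look('scene','scene19')
def crop(im,p,X,w,h,s):
    u,v=map(int,proj(p,X));y=max(v-h//2,0);x=max(u-w//2,0);c=im[y:y+h,x:x+w];return cv2.resize(c,s,interpolation=cv2.INTER_CUBIC)
X=(.4703,.1918,.03)
a=crop(im,p,X,160,120,(400,300));b=crop(i2,ps,X,100,75,(400,300));c=crop(i3,p3,X,100,75,(400,300))
c2=cv2.resize(i3[150:330,150:420],(400,300))
cv2.imwrite('pics/fin.png',np.vstack([np.hstack([a,b]),np.hstack([c,c2])]))
s=env.get_state();print(s['tcp_pos'],s['clock'])
for n,z,lo,hi in (('collar',.052,0,0),):
  o=ortho('wrist19',.43,.51,.15,.23,z)
  hs=cv2.cvtColor(o,cv2.COLOR_BGR2HSV);m=((hs[...,1]<45)&(hs[...,2]>110)).astype(np.uint8)
  yy,xx=np.mgrid[:160,:160];m[np.hypot(xx-80,yy-76)>42]=0;m=cv2.morphologyEx(m,cv2.MORPH_OPEN,np.ones((5,5)))
  k=max(cv2.findContours(m,cv2.RETR_EXTERNAL,cv2.CHAIN_APPROX_NONE)[0],key=cv2.contourArea);e=cv2.fitEllipse(k);print(n,.43+e[0][0]*.0005,.23-e[0][1]*.0005,np.array(e[1])*.0005)
E
```

```text
clock: 43.1
tcp_pos: [0.4685, 0.1914, 0.1012]
orientation: [-0.001, 0.707, 0.707, -0.001]
wrist_force: [0.7, 0.3, 0.5]
finger_gap: 0.0464
clock: 43.9
tcp_pos: [0.4691, 0.1323, 0.2005]
orientation: [-0.001, 0.707, 0.707, -0.001]
wrist_force: [0.1, 0.5, -0.7]
finger_gap: 0.0461
[0.46931305 0.13220051 0.20063377] 44.05
collar 0.46988860702514645 0.19124507904052734 [0.03272866 0.03288347]
```

View pics/fin.png

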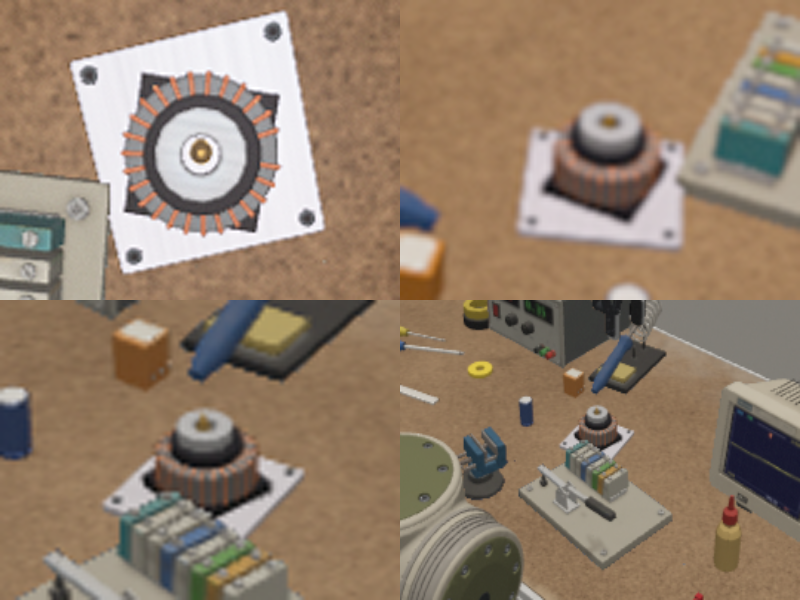

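The whole stack is level and concentric. In the top view the core spans 123–281 × 72–236, so its centre is about (202,154) with the stud at (201,152). The bottle, relay and capacitor are standing.

```bash
python3 -c "
from workcell import env
print(env.hand_in())"
```

```text
the job is handed in; nothing more can be done
None
```

The choke is assembled on the stud in the order asked: square plate, core, round disc, steel collar. I handed it in at about 44 s on the robot's clock. Each part was lowered to a light touch before release. The wrist force rose 5–10 N at each touch, and the contact heights were within about 1 mm of those expected.

- **Flat:** the last top, side and scene views show every part lying flat, with the gripper clear of the stack.
- **Centred:** in the final top view the core's centre is within about 1 mm of the stud. The collar measured about 0.7 mm off the stud axis.
- **Bystanders:** the bottle, relay and capacitor are upright and were not touched. The yellow and blue look-alikes were left alone.
- **Disagreements:** an earlier numeric fit of the core, made just after it was set down, put it about 1.6 mm off in y; the final view disagrees with that. The square plate measured about 1.1 mm off in y, within its hole's play. The finger opening read about 1.5 mm less than the nominal width on the plate, disc and collar, and roughly that on the core.

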